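Find the free gib gap with the feeler gauge

ROBOT

A 7-joint arm with a two-finger parallel gripper is mounted at the origin on a cart in front of the work surface, level with it; the furniture and walls round the work are solid. World frame = base frame: x ahead of the robot, y to its left, z up, the work surface at z = 0. Lengths are in m, angles in rad, forces in N, time in s.
With the tool pointing down it reaches from about 0.425 to 0.875 m from the base axis. Payload 8.4 kg.
Tool frame: the origin (TCP) lies midway between the tips of the shut fingers; the grasp point (between the pads) lies 19 mm behind it; z points along the fingers, x is the direction in which the jaws open and shut, and the axes are right-handed (so a half turn about z gives the same grasp; the last joint's range is limited). The gripper opens to 87 mm and grips with 3 to 60 N. Pads are 19 mm wide; open, the fingers measure 117 mm over their backs; the gripper's body (75 mm by 190 mm) begins 51 mm behind the grasp point.
Start: joints at [1.044, 0.333, 0.04, 1.465, -0.013, 1.343, -0.059], TCP at [0.27, -0.591, 0.223] pointing down, gripper open.
Joint ranges: [-2.58, 2.58], [-0.38, 2.09], [-1.3, 1.39], [0.25, 2.4], [-1.5, 4.64], [0.08, 2.09], [-2.65, 2.65]. Speed limits (rad/s): [2.22, 2.22, 2.79, 2.79, 3.14, 3.14, 3.14].

INTERFACE

Orientations are given as a 3x3 rotation matrix whose columns are the frame's x, y, z axes.
In Python, from station import telemetry, get_image, ticket gives the robot as it stands.
- The arm moves only by the tool servo_tool, never from a script. Its argument "motion" is one flat list of numbers, 5 for each row, row after row: the shift along the world's x, y, z in mm, then the turn about the world's z in degrees, then the closure, from -1 (fully open) to 1 (shut), so that 0 is half open. In form: [dx, dy, dz, spin, hand, dx, dy, dz, spin, hand, ...]. A call has 1 to 5 rows; each row shifts and turns the pose as measured when the row begins; what a row does not reach is not made up. A row lasts 1/12 s, in which the tool goes at most 41.7 mm and 7.16 degrees, less where a joint would pass 70% of its speed; a pose out of reach is approached as far as the arm can. A call is refused whole if a number of a shift passes 41.7 or a number of a turn 7.16, either way. A call with a gripper value outside its range is refused whole. The fingers move at their own pace and stop on an object; the grip force is fixed at half the most. Time passes only in rows, so rows that do not move let the fingers close. It gives the time, the measured TCP pose, the force and the opening at its end, in the units of the state.
- telemetry.sense(): the state, without advancing time (a new reading comes with each control period).
- get_image(name): name is "scene" or "top" or "wrist"; returns a dict with "image" (400x640x3 uint8, red, green, blue), "z_map" (400x640 float32, m along the optical axis (not along the pixel's ray), 0 where there is no reading), "fov_y" (degrees; the focal length in pixels is half the picture's height over the tangent of half this angle, whatever the lens; pixels are square), "cx", "cy" (the principal point, pixels), "rvec" (rotation vector, rad) and "tvec" (3), from world to camera coordinates, as OpenCV has them; the wrist camera has in their place "mount" (4x4, takes a point from camera to tool coordinates, whose origin is the TCP and whose axes are the tool frame's). Camera axes: x right, y down, z forward; pixel columns grow to the right and rows downward; lengths in m; the calibration is good to about 2 mm. A picture is of the moment at which its call begins: read the wrist's pose just before it.
- ticket.close_job(): hands the job in, once; it reports no verdict.
The state is a dict: "clock": time; "qpos": joint angles; "qvel": joint speeds; "joint_efforts": joint torques, N m; "tool_pos": TCP position; "ee_rot": TCP orientation; "wrist_force": force on the tool from outside, world axes, zero at the start; "moment": the same for the moment, N m; "width": finger opening in m.
Only numpy, scipy, OpenCV 4.12 (cv2) and the standard library are available. Lean on these libraries where they do the work, as an engineer would, in place of code of your own. Each camera call takes 0.05 s, during which the arm holds its last target. There are 200 camera calls.

TASK

The grey slide block has three gaps in its sloping face that look alike, but only one was left at full clearance; the other two are too tight inside. Take the feeler gauge with the orange handle out of its wooden stand and try its blade in the gaps until you find the one that takes it fully home, down to the shoulder, and leave it standing there, let go. Leave the other things on the table where they are.

Things in the scene. Friction and masses are not known exactly. Their poses are not given: they have to be found in the camera images.
- gauge: The feeler gauge, one rigid piece, about 0.12 kg; its axis runs along its z. Origin at the centre of the blade's tip, z toward the handle. Steel blade z 0 to 50 mm, 24 mm wide (along y), 6 mm thick (along x); steel shoulder plate z 50 to 56 mm, 48 mm (y) by 26 mm (x); orange handle z 56 to 118 mm, 26 mm (y) by 16 mm (x). The same after a half turn about z. It starts upright, handle up, blade in the stand and shoulder on the stand's top.
- stand: Fixed wooden stand, origin at the centre of its underside on the table, base 76 by 90 mm, 60 mm high, with an open upright slot 10 by 32 mm in its top; holds the gauge at the start (gauge's x, y along the stand's x, y; tip 10 mm above the table). Lift the gauge 50 mm straight up to free it.
- slide_block: Fixed grey slide block, base 135 (x) by 160 mm (y), origin at table level below the mouth of the middle gap, z up, yaw 76 to 104 degrees. The face with the gaps, 68 by 158 mm, slopes 30 degrees, looking up and to the block's -x (the robot's right). The gaps run in square to it, direction (0.5, 0, -0.866) in the block's frame, so the gauge must lean 30 degrees from vertical, handle toward -x.
- gap_1 (a point): Centre of the mouth of the nearest (block's +y end) gap, in the sloping face, 82 mm above the table; gaps are 48 mm apart. A slit, long side (34 mm) along the block's y, mouth flared 20 mm wide, 10 mm wide from 8 mm depth on. Which gap is free changes: the free one stays 10 mm and is over 50 mm deep; the others narrow in a blunt step to 2 mm, one at 16 and one at 26 mm depth, and stop the blade there.
- gap_2 (a point): Centre of the mouth of the middle gap, in the sloping face, 82 mm above the table; gaps are 48 mm apart. A slit, long side (34 mm) along the block's y, mouth flared 20 mm wide, 10 mm wide from 8 mm depth on. Which gap is free changes: the free one stays 10 mm and is over 50 mm deep; the others narrow in a blunt step to 2 mm, one at 16 and one at 26 mm depth, and stop the blade there.
- gap_3 (a point): Centre of the mouth of the farthest (block's -y end) gap, in the sloping face, 82 mm above the table; gaps are 48 mm apart. A slit, long side (34 mm) along the block's y, mouth flared 20 mm wide, 10 mm wide from 8 mm depth on. Which gap is free changes: the free one stays 10 mm and is over 50 mm deep; the others narrow in a blunt step to 2 mm, one at 16 and one at 26 mm depth, and stop the blade there.
- gap_1_home (a point): Where the gauge's tip is when it is home in gap 1: 50 mm inward from point gap_1, if that gap is free; the shoulder then lies flat on the face.
- gap_2_home (a point): Where the gauge's tip is when it is home in gap 2: 50 mm inward from point gap_2, if that gap is free; the shoulder then lies flat on the face.
- gap_3_home (a point): Where the gauge's tip is when it is home in gap 3: 50 mm inward from point gap_3, if that gap is free; the shoulder then lies flat on the face.
- tape_measure: Bystander: yellow and black tape measure, 37 by 89 by 66 mm high, origin at the centre of its underside.
- hinged_tin: Bystander: flat steel tin with a green lid, 73 by 102 by 28 mm, origin at the centre of its underside.
- offcut: Bystander: flat piece of timber, 70 by 80 by 22 mm, origin at the centre of its underside.

How it is judged:
On the way:
1. the gauge is drawn out of its stand: its tip is more than 80 mm above the table (height (world z) of gauge above 0.08 m), for 0.1 s.
At the end, for the whole second after the job is handed in: The gauge is home in the free gap: its tip within 13 mm of that gap's home point and no more than 6 mm higher than it, its width along the gap (within 20 degrees), at rest and let go (((distance between gauge and gap_1_home below 0.013 m and z of gauge in the frame of slide_block below 0.0447 m) or (distance between gauge and gap_2_home below 0.013 m and z of gauge in the frame of slide_block below 0.0447 m) or (distance between gauge and gap_3_home below 0.013 m and z of gauge in the frame of slide_block below 0.0447 m)) and angle between the y axis of gauge and the y axis of slide_block, either way round below 0.35 rad and linear speed of gauge below 0.02 m/s and contact force between gauge and the fingers below 0.1 N); the robot touches nothing.
It fails at once if the tape measure is moved by more than 40 mm (distance of tape_measure from where it was at the start of the episode above 0.04 m).
It fails at once if the hinged tin is moved by more than 40 mm (distance of hinged_tin from where it was at the start of the episode above 0.04 m).
It fails at once if the offcut is moved by more than 40 mm (distance of offcut from where it was at the start of the episode above 0.04 m).
It also fails if it takes over 42 s, if anything falls off the work surface, if the arm or the gripper's body presses on something with over 40 N, if the wrist force passes 120 N, or if a joint passes its speed limit or range.

## Working session

There is one attempt and no reset: what is moved stays moved. The work goes in short steps, Python scripts to look and compute and a tool call to move; the robot and the scene stay as the last step left them, time stands still between calls to the robot, and variables do not carry over. Pictures are saved under pics/ and viewed, about 8 in all and at most 12, crops included, and the job is handed in when it is done.

Besides the shell and the picture viewer there is one more tool, called as a command line: name --argument value ..., lists and objects as JSON in quotes. servo_tool: Moves the arm, as the interface text tells. Its arguments: {"type":"object","properties":{"motion":{"type":"array"}},"required":["motion"]}

```bash
mkdir -p pics; ls
cat > h.py <<'E'
import numpy as np, cv2
from station import telemetry, get_image
def cam(n):
    s=telemetry.sense(); d=get_image(n); h=d["image"].shape[0]
    f=h/2/np.tan(np.radians(d["fov_y"])/2)
    if "mount" in d:
        T=np.eye(4); T[:3,:3]=np.array(s["ee_rot"]); T[:3,3]=s["tool_pos"]; T=T@np.array(d["mount"])
    else:
        R=cv2.Rodrigues(np.array(d["rvec"],float))[0]; T=np.eye(4); T[:3,:3]=R.T; T[:3,3]=-R.T@np.array(d["tvec"],float).ravel()
    z=d["z_map"]; v,u=np.mgrid[:z.shape[0],:z.shape[1]]
    P=np.stack([(u-d["cx"])/f*z,(v-d["cy"])/f*z,z],-1)@T[:3,:3].T+T[:3,3]
    P[z<=0]=np.nan
    return d["image"],P,T,f,d
E
python3 - <<'E'
from h import *
s=telemetry.sense(); print({k:np.round(v,3).tolist() for k,v in s.items()})
for n in("scene","top"):
    im,P,T,f,d=cam(n); cv2.imwrite(f"pics/{n}0.png",im[...,::-1]); np.savez(f"{n}0.npz",im=im,P=P,T=T)
    print(n,T.round(3).tolist(),f)
E
```

```text
pics
{'clock': 0.0, 'qpos': [1.044, 0.334, 0.04, 1.466, -0.013, 1.343, -0.059], 'qvel': [-0.001, -0.001, 0.001, -0.0, -0.0, 0.0, 0.001], 'joint_efforts': [-0.001, -65.637, 1.335, -40.382, -0.06, 0.045, 0.0], 'tool_pos': [0.269, -0.591, 0.222], 'ee_rot': [[0.415, -0.91, -0.001], [-0.91, -0.415, 0.001], [-0.002, 0.0, -1.0]], 'wrist_force': [-0.986, 0.827, 0.036], 'moment': [-0.001, 0.018, -0.008], 'width': 0.087}
scene [[0.442, -0.461, 0.769, -0.441], [-0.897, -0.229, 0.379, -0.651], [0.001, -0.857, -0.515, 0.705], [0.0, 0.0, 0.0, 1.0]] 456.08070120807645
top [[0.006, -0.982, 0.191, 0.296], [-1.0, -0.001, 0.027, -0.231], [-0.026, -0.191, -0.981, 1.072], [0.0, 0.0, 0.0, 1.0]] 373.31343933650203
```

View pics/scene0.png

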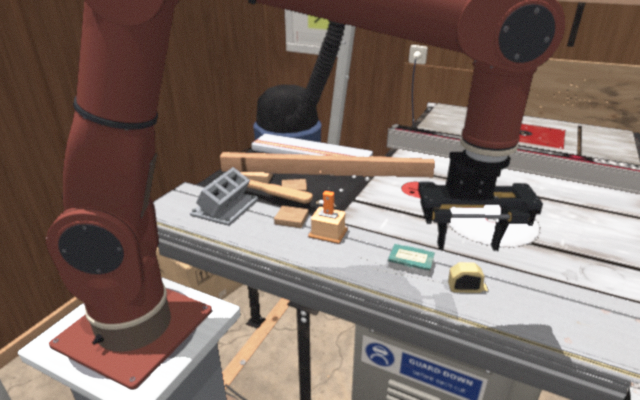

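View pics/top0.png

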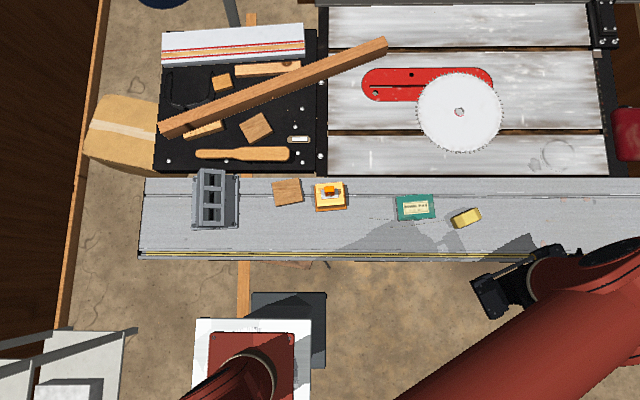

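Run:
```python
from h import *
for n in("top","scene"):
    D=np.load(n+"0.npz"); im,P=D["im"],D["P"]; hsv=cv2.cvtColor(im,cv2.COLOR_RGB2HSV)
    ws=(P[...,0]>.4)&(P[...,0]<.85)
    o=(hsv[...,1]>200)&(abs(hsv[...,0].astype(int)-11)<5)&ws&(P[...,2]>.085)
    p=P[o]; print(n,"orange",o.sum(),np.nanmedian(p,0).round(4),p.min(0).round(3),p.max(0).round(3))
    t=p[p[:,2]>p[:,2].max()-.006]; r=cv2.minAreaRect((t[:,:2]*1000).astype(np.float32)); print("top",t.mean(0).round(4),r)
    # stand top
    c=np.nanmedian(p,0)
    m=(abs(P[...,2]-.06)<.006)&(np.hypot(P[...,0]-c[0],P[...,1]-c[1])<.07)
    r=cv2.minAreaRect((P[m][:,:2]*1000).astype(np.float32)); print("standtop",m.sum(),r)
    # block
    m=(P[...,2]>.03)&ws&(P[...,1]>c[1]+.12)&(P[...,1]<c[1]+.45)
    q=P[m]; print("block",m.sum(),q.min(0).round(3),q.max(0).round(3))
    cv2.imwrite(f"pics/m_{n}.png",(m*255).astype(np.uint8))
    m2=m&(P[...,2]>.055)
    # fit plane RANSAC-ish on the face
    q=P[m2]; q=q[np.isfinite(q).all(1)]
    best=0; rng=np.random.default_rng(0)
    for _ in range(500):
        a=q[rng.choice(len(q),3,False)]; nn=np.cross(a[1]-a[0],a[2]-a[0]); l=np.linalg.norm(nn)
        if l<1e-6: continue
        nn/=l; nn*=np.sign(nn[2]); 
        if abs(nn[2]-.866)>.06: continue
        k=abs((q-a[0])@nn)<.0025
        if k.sum()>best: best=k.sum(); B=(nn,k)
    nn,k=B; f=q[k]; c0=f.mean(0); nn=np.linalg.svd(f-c0)[2][2]; nn*=np.sign(nn[2]); print("face",best,len(q),nn.round(3),"yaw",np.degrees(np.arctan2(-nn[1],-nn[0])).round(1),c0.round(4))
    yw=np.arctan2(-nn[1],-nn[0]); R=np.array([[np.cos(yw),np.sin(yw)],[-np.sin(yw),np.cos(yw)]])
    b=(f[:,:2]@R.T); print("blockframe rng",b.min(0).round(4),b.max(0).round(4), "mid world",(R.T@((np.percentile(b,0.5,0)+np.percentile(b,99.5,0))/2)).round(4), f[:,2].min(),f[:,2].max())
D=np.load("top0.npz");P=D["P"]
cv2.imwrite("pics/b0.png",cv2.resize(D["im"][150:240,170:360,::-1],None,fx=4,fy=4,interpolation=cv2.INTER_CUBIC))
for (u,v) in[(287,192),(210,180),(210,200),(210,222),(270,90),(350,50),(190,200)]:print(u,v,P[v,u].round(3))
```

```text
top orange 25 [ 0.4834 -0.2129  0.1081] [ 0.482 -0.221  0.088] [ 0.495 -0.198  0.13 ]
top [ 0.4872 -0.2102  0.1288] ((487.61376953125, -210.71693420410156), (10.406394958496094, 23.776742935180664), 12.476753234863281)
standtop 463 ((490.261962890625, -209.95680236816406), (64.82183837890625, 75.87417602539062), 5.118978500366211)
block 3540 [ 0.4   -0.093  0.03 ] [0.85  0.237 0.103]
face 1007 2992 [ 0.025 -0.508  0.861] yaw 92.8 [0.4874 0.1084 0.0827]
blockframe rng [ 0.0365 -0.7934] [ 0.1156 -0.4036] mid world [0.5913 0.1068] 0.0553366814453391 0.10113818475654013
  return np.nanmean(a, axis, out=out, keepdims=keepdims)
Traceback (most recent call last):
ValueError: zero-size array to reduction operation minimum which has no identity
```

servo_tool --motion '[22,38,10,-1.6,-1,22,38,10,-1.6,-1,22,38,10,-1.6,-1,22,38,10,-1.6,-1,22,38,10,-1.6,-1]'

```text
clock: 0.52
tool_pos: [0.3646, -0.413, 0.2634]
ee_rot: [[0.263, -0.965, -0.01], [-0.965, -0.263, 0.007], [-0.009, 0.008, -1.0]]
wrist_force: [0.9, 0.3, 0.9]
width: 0.0869
```

servo_tool --motion '[22,38,0,-1.6,-1,22,38,0,-1.6,-1,22,38,0,-1.6,-1,22,38,0,-1.6,-1,20,35,0,-1.6,-1]'

```text
clock: 0.93
tool_pos: [0.4671, -0.2316, 0.2652]
ee_rot: [[0.118, -0.993, -0.008], [-0.993, -0.118, 0.006], [-0.006, 0.007, -1.0]]
wrist_force: [0.7, -1.3, 0.0]
width: 0.087
```

Run:
```python
from h import *
s=telemetry.sense(); print(s["clock"],s["tool_pos"],np.round(s["ee_rot"],3).tolist(),np.round(s["qpos"],2),s["wrist_force"])
D=np.load("top0.npz"); im,P=D["im"],D["P"]
m=(P[...,2]>.055)&(P[...,0]>.38)&(P[...,0]<.63)&(P[...,1]>.03)&(P[...,1]<.24)
q=P[m]; best=0; rng=np.random.default_rng(0)
for _ in range(1000):
    a=q[rng.choice(len(q),3,False)]; nn=np.cross(a[1]-a[0],a[2]-a[0]); l=np.linalg.norm(nn)
    if l<1e-5: continue
    nn/=l; nn*=np.sign(nn[2])
    if abs(nn[2]-.866)>.06: continue
    k=abs((q-a[0])@nn)<.003
    if k.sum()>best: best=k.sum(); B=(nn,k)
nn,k=B; f=q[k]; c0=f.mean(0); nn=np.linalg.svd(f-c0)[2][2]; nn*=np.sign(nn[2])
r=cv2.minAreaRect((f[:,:2]*1000).astype(np.float32)); print("face",best,nn.round(3),"yaw",np.degrees(np.arctan2(-nn[1],-nn[0])),c0.round(4),f[:,2].min(),f[:,2].max(),r)
im,P,T,f,d=cam("wrist"); cv2.imwrite("pics/w1.png",im[...,::-1]); np.savez("w1.npz",im=im,P=P,T=T); print(T.round(3).tolist(),f)
```

```text
0.9333 [ 0.46708312 -0.23159098  0.26516213] [[0.118, -0.993, -0.008], [-0.993, -0.118, 0.006], [-0.006, 0.007, -1.0]] [ 0.59  0.07 -0.23  1.69  0.01  1.39 -1.09] [ 0.70202214 -1.2535028   0.0097969 ]
face 1107 [ 0.023 -0.503  0.864] yaw 92.62476058208844 [0.4753 0.1086 0.0834] 0.06316029532624112 0.10207632353396334 ((477.8671569824219, 108.74649047851562), (158.62094116210938, 59.52385330200195), 2.465749979019165)
[[0.118, -0.954, -0.277, 0.542], [-0.993, -0.115, -0.027, -0.224], [-0.006, 0.279, -0.96, 0.427], [0.0, 0.0, 0.0, 1.0]] 328.0036907037641
```

View pics/w1.png

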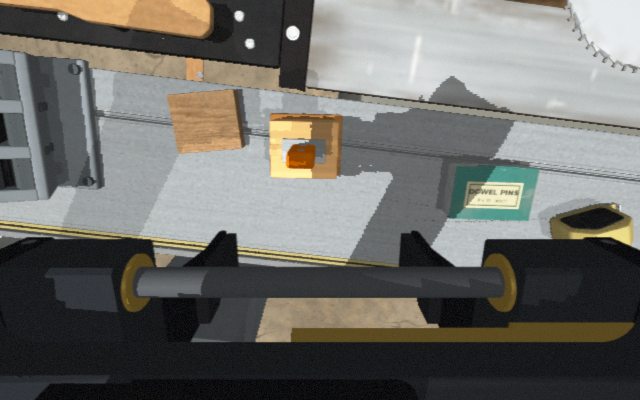

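Run:
```python
from h import *
D=np.load("w1.npz"); im,P=D["im"],D["P"]; hsv=cv2.cvtColor(im,cv2.COLOR_RGB2HSV)
near=np.hypot(P[...,0]-.487,P[...,1]+.21)<.07
def rect(m,t):
    p=P[m]; r=cv2.minAreaRect((p[:,:2]*1000).astype(np.float32)); print(t,m.sum(),np.median(p,0).round(4),np.round(r[0],1),np.round(r[1],1),round(r[2],1))
rect(near&(P[...,2]>.120),"handle top"); rect(near&(abs(P[...,2]-.06)<.003),"stand top"); rect(near&(abs(P[...,2]-.066)<.0025)&(hsv[...,1]<80),"shoulder")
print(np.percentile(P[near&(P[...,2]>.1)][:,2],[50,99]))
```

```text
handle top 72312 [ 0.4932 -0.2124  0.3624] [ 478.7 -212.2] [ 50.5 137.4] 6.4
stand top 2657 [ 0.4982 -0.2118  0.0604] [ 489.8 -211.2] [64.2 75.9] 5.3
shoulder 512 [ 0.4957 -0.2177  0.0664] [ 489.9 -211.1] [25.8 47.7] 6.6
[0.36233575 0.38226193]
```

servo_tool --motion '[23,20.5,0,-1.3,-1,0,0,-40,0,-1,0,0,-40,0,-1,0,0,-30,0,-1,0,0,0,0,-1]'

```text
clock: 1.4
tool_pos: [0.4982, -0.195, 0.1535]
ee_rot: [[0.113, -0.994, -0.0], [-0.994, -0.113, 0.009], [-0.009, -0.001, -1.0]]
wrist_force: [-1.7, 0.3, -1.9]
width: 0.0872
```

servo_tool --motion '[-8,-16,0,-1,-1,0,0,0,0,-1]'

```text
clock: 1.57
tool_pos: [0.489, -0.2111, 0.1533]
ee_rot: [[0.097, -0.995, -0.004], [-0.995, -0.097, 0.01], [-0.01, 0.003, -1.0]]
wrist_force: [-0.7, -1.3, 0.3]
width: 0.0871
```

servo_tool --motion '[0.5,0,-30,0,-1,0,0,-30,0,-1,0,0,-6,0,-1,0,0,0,0,-1]'

```text
clock: 1.9
tool_pos: [0.4921, -0.2163, 0.0937]
ee_rot: [[0.092, -0.996, 0.005], [-0.996, -0.092, 0.006], [-0.005, -0.005, -1.0]]
wrist_force: [0.1, -0.2, 0.8]
width: 0.0869
```

servo_tool --motion '[0,0,0,0,1,0,0,0,0,1,0,0,0,0,1,0,0,0,0,1,0,0,0,0,1]'

```text
clock: 2.32
tool_pos: [0.4954, -0.2185, 0.1014]
ee_rot: [[0.091, -0.996, 0.012], [-0.996, -0.091, 0.002], [-0.001, -0.012, -1.0]]
wrist_force: [0.1, -0.1, -0.8]
width: 0.0615
```

servo_tool --motion '[-6,7,-13,0,1,0,0,0,0,1]'

```text
clock: 2.48
tool_pos: [0.4905, -0.2117, 0.0899]
ee_rot: [[0.09, -0.996, 0.015], [-0.996, -0.09, 0.001], [0.0, -0.015, -1.0]]
wrist_force: [-0.8, 0.8, -0.9]
width: 0.0481
```

servo_tool --motion '[0,0,-1,0,1,0,0,0,0,1,0,0,-1,0,1,0,0,0,0,1,0,0,0,0,1]'

```text
clock: 2.9
tool_pos: [0.492, -0.2127, 0.0901]
ee_rot: [[0.091, -0.996, 0.017], [-0.996, -0.091, -0.0], [0.002, -0.017, -1.0]]
wrist_force: [-0.3, 0.4, -0.7]
width: 0.0259
```

servo_tool --motion '[0,0,0,0,1,0,0,0,0,1]'

```text
clock: 3.07
tool_pos: [0.4922, -0.2129, 0.0902]
ee_rot: [[0.091, -0.996, 0.017], [-0.996, -0.091, -0.0], [0.002, -0.017, -1.0]]
wrist_force: [-0.2, -0.3, 0.4]
width: 0.0258
```

servo_tool --motion '[-2,1.5,20,0,1,0,0,19,0,1,0,0,0,0,1]'

```text
clock: 3.32
tool_pos: [0.4905, -0.2109, 0.1294]
ee_rot: [[0.091, -0.996, 0.017], [-0.996, -0.091, 0.001], [0.0, -0.017, -1.0]]
wrist_force: [1.1, -0.7, -0.7]
width: 0.0257
```

servo_tool --motion '[-9,-0.8,0,0,1,-9,-0.8,-1,0,1,-9,-0.8,-1,0,1,0,0,0,0,1]'

```text
clock: 3.65
tool_pos: [0.4641, -0.2132, 0.1273]
ee_rot: [[0.092, -0.995, 0.024], [-0.996, -0.092, 0.0], [0.002, -0.024, -1.0]]
wrist_force: [1.9, 0.7, 1.3]
width: 0.0257
```

servo_tool --motion '[-9,-0.8,-1,0,1,-9,-0.8,-2,0,1,-9,-0.8,-3,0,1,0,0,0,0,1]'

```text
clock: 3.98
tool_pos: [0.4344, -0.2155, 0.1195]
ee_rot: [[0.091, -0.996, 0.025], [-0.996, -0.091, 0.001], [0.001, -0.025, -1.0]]
wrist_force: [1.2, 0.1, 2.5]
width: 0.0258
```

Run:
```python
from h import *
print(telemetry.sense()["tool_pos"])
im,P,T,f,d=cam("scene"); np.savez("s2.npz",im=im,P=P,T=T)
a=cv2.resize(im[140:270,260:420],None,fx=4,fy=4,interpolation=cv2.INTER_CUBIC)
cv2.imwrite("pics/s2.png",a[...,::-1])
```

```text
[ 0.43444317 -0.21549939  0.11951526]
```

View pics/s2.png

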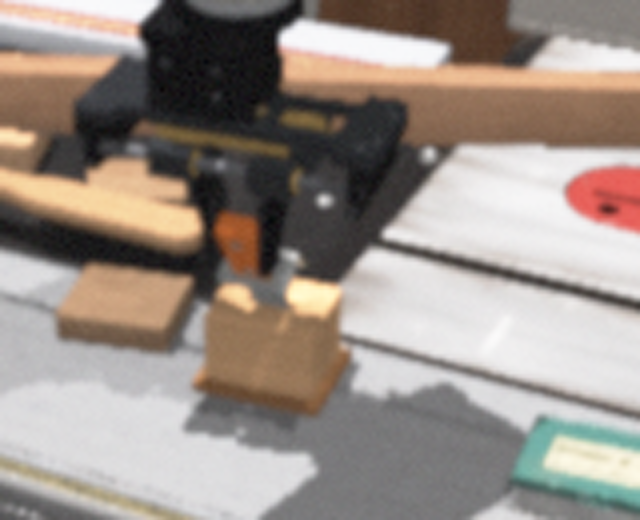

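servo_tool --motion '[-3,0,6,0,1,0,0,25,0,1,0,0,35,0,1,0,0,35,0,1,0,0,0,0,1]'

```text
clock: 4.45
tool_pos: [0.4248, -0.214, 0.2217]
ee_rot: [[0.091, -0.996, 0.009], [-0.996, -0.091, 0.006], [-0.005, -0.01, -1.0]]
wrist_force: [1.7, 0.3, -0.2]
width: 0.0257
```

```bash
cat > g.py <<'E'
from h import *
def gauge(n="wrist",save=None):
    """gauge points in tool frame"""
    s=telemetry.sense(); R=np.array(s["ee_rot"]); t=np.array(s["tool_pos"])
    im,P,T,f,d=cam(n); L=(P-t)@R
    if save: cv2.imwrite(save,im[...,::-1])
    return s,im,P,L
E
python3 - <<'E'
from g import *
for n in("scene","top","wrist"):
    s,im,P,L=gauge(n,f"pics/l_{n}.png")
    if n=="scene": print(s["tool_pos"])
    hsv=cv2.cvtColor(im,cv2.COLOR_RGB2HSV)
    box=(abs(L[...,0])<.03)&(abs(L[...,1])<.09)&(L[...,2]<.13)&(L[...,2]>-.04)
    o=box&(hsv[...,1]>190)&(abs(hsv[...,0].astype(int)-11)<6)
    g=box&(hsv[...,1]<70)&(L[...,2]>.0)
    print(n,o.sum(),g.sum())
    for m in(o,g):
        if m.sum()>5: print(np.round(np.percentile(L[m],[2,50,98],axis=0)*1000,1).tolist())
    np.savez(f"l_{n}.npz",im=im,L=L)
E
```

```text
[ 0.42484386 -0.21404766  0.22165184]
scene 4 158
[[-22.1, -50.9, 11.0], [5.7, -23.4, 23.6], [24.4, -11.3, 62.8]]
top 0 0
wrist 4022 3762
[[-12.2, -28.2, -37.1], [-0.2, -12.3, -14.0], [11.8, 12.5, 10.0]]
[[-22.6, -54.7, 3.1], [-0.2, -35.3, 19.1], [22.6, -15.0, 60.0]]
```

Run:
```python
import cv2,numpy as np
a=cv2.imread("pics/l_scene.png")[110:240,240:420]; a=cv2.resize(a,None,fx=4,fy=4,interpolation=cv2.INTER_CUBIC)
cv2.imwrite("pics/l3.png",a)
```

```text
(no output)
```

View pics/l3.png

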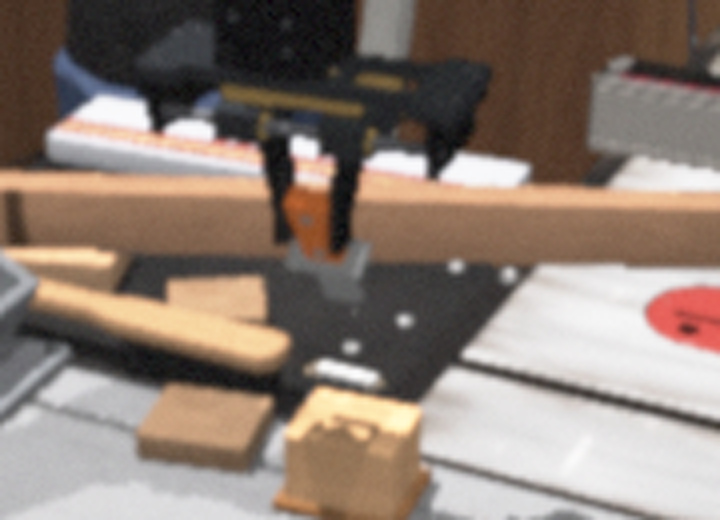

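```bash
cat >> g.py <<'E'
def fit(im,L):
    """lean (deg) and grip offset from wrist view; tool frame"""
    hsv=cv2.cvtColor(im,cv2.COLOR_RGB2HSV)
    box=(abs(L[...,0])<.03)&(abs(L[...,1])<.09)&(L[...,2]<.13)&(L[...,2]>-.04)
    o=box&(hsv[...,1]>190)&(abs(hsv[...,0].astype(int)-11)<6)
    g=box&(hsv[...,1]<70)&(L[...,2]>.0)&(L[...,1]<-.005)
    out=[]
    for m,nm in((o,"handle"),(g,"steel")):
        q=L[m]; best=0; rng=np.random.default_rng(1); 
        for _ in range(400):
            a=q[rng.choice(len(q),3,False)]; nn=np.cross(a[1]-a[0],a[2]-a[0]); l=np.linalg.norm(nn)
            if l<1e-6: continue
            nn/=l
            if abs(nn[0])>.15 or abs(nn[2])>.85: continue
            k=abs((q-a[0])@nn)<.0012
            if k.sum()>best: best=k.sum(); B=k
        p=q[B]; c=p.mean(0); nn=np.linalg.svd(p-c,full_matrices=False)[2][2]; nn*=-np.sign(nn[1])
        out.append((nm,best,len(q),nn.round(3).tolist(),"lean",round(float(np.degrees(np.arctan2(-nn[2],-nn[1]))),1),(c*1000).round(1).tolist(),"rng",(np.percentile(p,[1,99],axis=0)*1000).round(1).tolist()))
    return out
E
python3 - <<'E'
from g import *
D=np.load("l_wrist.npz")
for r in fit(D["im"],D["L"]): print(r)
E
```

```text
('handle', np.int64(3292), 4022, [-0.002, -0.839, -0.544], 'lean', 33.0, [-0.1, -14.9, -10.1], 'rng', [[-12.1, -28.5, -27.0], [11.8, -3.9, 11.0]])
('steel', np.int64(1654), 3762, [0.007, -0.836, -0.548], 'lean', 33.3, [-0.1, -43.3, 42.3], 'rng', [[-20.5, -55.9, 15.0], [19.7, -25.0, 61.5]])
```

servo_tool --motion '[4,18,0,7,1,4,18,0,7,1,4,18,0,7,1,4,18,0,7,1,4,18,0,7,1]'

```text
clock: 5.02
tool_pos: [0.4362, -0.1235, 0.2072]
ee_rot: [[0.651, -0.759, -0.018], [-0.759, -0.651, 0.009], [-0.019, 0.008, -1.0]]
wrist_force: [-0.0, -0.2, -1.3]
width: 0.0261
```

servo_tool --motion '[4,18,0,7,1,4,18,0,7,1,4,18,0,7,1,4,18,0,7,1,4,18,0,7,1]'

```text
clock: 5.43
tool_pos: [0.4505, -0.0291, 0.1985]
ee_rot: [[0.972, -0.234, -0.036], [-0.234, -0.972, -0.005], [-0.034, 0.013, -0.999]]
wrist_force: [-0.4, -0.5, -0.3]
width: 0.0256
```

servo_tool --motion '[10,20,5,6,1,10,20,0,6,1,5,10,0,3,1,0,0,0,0,1]'

```text
clock: 5.77
tool_pos: [0.4717, 0.0269, 0.1971]
ee_rot: [[0.998, 0.052, -0.046], [0.052, -0.999, -0.015], [-0.047, 0.012, -0.999]]
wrist_force: [0.1, -0.6, -1.3]
width: 0.0254
```

Run:
```python
from g import *
s,im,P,L=gauge("wrist","pics/w4.png"); print(s["clock"],s["tool_pos"],np.round(s["ee_rot"],3).tolist())
for r in fit(im,L): print(r)
np.savez("w4.npz",im=im,P=P,L=L)
m=(P[...,2]>.055)&(P[...,2]<.11)&(P[...,0]>.36)&(P[...,0]<.63)&(P[...,1]>.06)&(P[...,1]<.17)
q=P[m]; n=np.array([.022,-.5,.866]); h=(q-np.array([.477,.1087,.083]))@n
print(m.sum(),np.histogram(h,bins=np.arange(-.03,.012,.002)))
```

```text
5.7667 [0.47169401 0.02687811 0.1970666 ] [[0.998, 0.052, -0.046], [0.052, -0.999, -0.015], [-0.047, 0.012, -0.999]]
('handle', np.int64(1484), 2192, [-0.007, -0.844, -0.536], 'lean', 32.4, [-1.1, -11.6, -15.6], 'rng', [[-12.7, -29.1, -27.4], [12.0, -4.1, 11.4]])
('steel', np.int64(1730), 6634, [-0.005, -0.846, -0.534], 'lean', 32.3, [-0.6, -45.0, 44.3], 'rng', [[-22.2, -87.3, 14.6], [20.4, -26.2, 111.9]])
20348 (array([ 194,  238,  278,  296,  294,  306,  410,  494,  376,  349,  424,
        553,  604,  736, 4245, 8451,   72,    0,    0,    0]), array([-3.00000000e-02, -2.80000000e-02, -2.60000000e-02, -2.40000000e-02,
       -2.20000000e-02, -2.00000000e-02, -1.80000000e-02, -1.60000000e-02,
       -1.40000000e-02, -1.20000000e-02, -1.00000000e-02, -8.00000000e-03,
       -6.00000000e-03, -4.00000000e-03, -2.00000000e-03,  2.77555756e-17,
        2.00000000e-03,  4.00000000e-03,  6.00000000e-03,  8.00000000e-03,
        1.00000000e-02]))
```

View pics/w4.png

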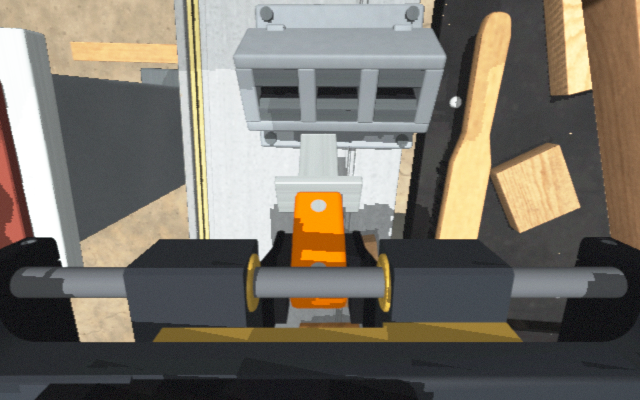

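```bash
cat >> g.py <<'E'
def block(P,save=None,yaw=92.5):
    q=P[(P[...,2]>.055)&(P[...,2]<.11)&(P[...,0]>.36)&(P[...,0]<.63)&(P[...,1]>.06)&(P[...,1]<.17)]
    n=np.array([.022,-.5,.866]); n/=np.linalg.norm(n); c=np.array([.477,.1087,.083])
    for th in(.004,.0015,.0015):
        k=abs((q-c)@n)<th; c2=q[k].mean(0); n=np.linalg.svd(q[k]-c2,full_matrices=False)[2][2]; n*=np.sign(n[2]); c=c2
    by=np.array([-1,0,0.]);
    yw=np.arctan2(-n[1],-n[0]); by=np.array([-np.sin(yw),np.cos(yw),0]); up=np.cross(by,n); up*=np.sign(up[2])
    f=q[k]-c; F=np.stack([f@by,f@up],-1)*1000
    r=cv2.minAreaRect(F.astype(np.float32)); print("n",n.round(3),"yaw",np.degrees(yw).round(2),"c",c.round(4),"rect",r)
    rows=F[abs(F[:,1]-r[0][1])<6]; h=np.histogram(rows[:,0],bins=np.arange(-90,91,2)); print("along y at mid:",[(int(a),int(b)) for a,b in zip(h[1],h[0]) if abs(a-r[0][0])<84])
    for d in(48,0,-48):
        col=F[abs(F[:,0]-r[0][0]-d)<6]; h=np.histogram(col[:,1],bins=np.arange(-40,41,2)); print(d,[(int(a),int(b)) for a,b in zip(h[1],h[0])if b])
    return c,n,by,up,r
E
python3 - <<'E'
from g import *
block(np.load("w4.npz")["P"])
E
```

```text
n [ 0.022 -0.498  0.867] yaw 92.56 c [0.478  0.1104 0.0843] rect ((1.0435943603515625, -3.4879074096679688), (157.44622802734375, 68.12621307373047), 0.011807949282228947)
along y at mid: [(-82, 0), (-80, 0), (-78, 19), (-76, 38), (-74, 32), (-72, 33), (-70, 38), (-68, 34), (-66, 39), (-64, 3), (-62, 0), (-60, 0), (-58, 0), (-56, 0), (-54, 0), (-52, 0), (-50, 0), (-48, 0), (-46, 0), (-44, 0), (-42, 0), (-40, 0), (-38, 0), (-36, 0), (-34, 0), (-32, 0), (-30, 24), (-28, 34), (-26, 34), (-24, 34), (-22, 29), (-20, 36), (-18, 32), (-16, 3), (-14, 0), (-12, 0), (-10, 0), (-8, 0), (-6, 0), (-4, 0), (-2, 0), (0, 0), (2, 0), (4, 0), (6, 0), (8, 0), (10, 0), (12, 0), (14, 0), (16, 0), (18, 36), (20, 30), (22, 37), (24, 32), (26, 36), (28, 31), (30, 27), (32, 0), (34, 0), (36, 0), (38, 0), (40, 0), (42, 0), (44, 0), (46, 0), (48, 0), (50, 0), (52, 0), (54, 0), (56, 0), (58, 0), (60, 0), (62, 0), (64, 0), (66, 34), (68, 33), (70, 31), (72, 32), (74, 35), (76, 29), (78, 23), (80, 0), (82, 0), (84, 0)]
48 [(-38, 7), (-36, 21), (-34, 29), (-32, 24), (-30, 35), (-28, 21), (-26, 31), (-24, 24), (-22, 30), (-20, 31), (-18, 29), (-16, 27), (-14, 29), (-12, 1), (4, 4), (6, 35), (8, 34), (10, 37), (12, 42), (14, 35), (16, 41), (18, 29), (20, 33), (22, 42), (24, 42), (26, 43), (28, 38), (30, 2)]
0 [(-38, 11), (-36, 25), (-34, 26), (-32, 30), (-30, 27), (-28, 29), (-26, 24), (-24, 29), (-22, 31), (-20, 27), (-18, 30), (-16, 37), (-14, 30), (-12, 2), (4, 13), (6, 39), (8, 36), (10, 37), (12, 40), (14, 40), (16, 40), (18, 30), (20, 40), (22, 39), (24, 39), (26, 47), (28, 36), (30, 3)]
-48 [(-38, 13), (-36, 25), (-34, 29), (-32, 26), (-30, 35), (-28, 24), (-26, 30), (-24, 29), (-22, 28), (-20, 26), (-18, 31), (-16, 28), (-14, 29), (-12, 1), (4, 6), (6, 41), (8, 35), (10, 37), (12, 37), (14, 38), (16, 49), (18, 20), (20, 40), (22, 39), (24, 46), (26, 48), (28, 48), (30, 1)]
```

servo_tool --motion '[6,10,-12,0,1,5,8,-12,0,1,0,4,-10,0,1,0,0,0,0,1]'

```text
clock: 6.15
tool_pos: [0.4793, 0.0435, 0.1583]
ee_rot: [[0.998, 0.035, -0.054], [0.035, -0.999, -0.017], [-0.054, 0.015, -0.998]]
wrist_force: [-0.5, -0.4, -0.5]
width: 0.0257
```

```bash
cat > t.py <<'E'
from h import *
def tip(lean=32.3,dg=99,c=0):
    s=telemetry.sense(); R=np.array(s["ee_rot"]); t=np.array(s["tool_pos"]); a=np.radians(lean)
    g=np.array([-.0003,.0005,-.0195]); T=t+R@(g+dg/1000*np.array([0,-np.sin(a),np.cos(a)]))
    yw=np.radians(92.56); n=np.array([-.5*np.cos(yw),-.5*np.sin(yw),.866]); by=np.array([-np.sin(yw),np.cos(yw),0]); up=np.cross(by,n); up*=np.sign(up[2])
    d=T-np.array([.477,.1074,.0822]); k=np.round([d@by*1000,d@up*1000,-d@n*1000],1)
    print("t",round(s["clock"],2),"tcp",t.round(4),"toolx deg",np.degrees(np.arctan2(R[1,0],R[0,0])).round(1),"tilt z",R[:2,2].round(3),"F",np.round(s["wrist_force"],1),"M",np.round(s["moment"],2),"| tip rel gap2: by,up,depth mm",k)
if __name__=="__main__": tip()
E
python3 t.py
```

```text
t 6.15 tcp [0.4793 0.0435 0.1583] toolx deg 2.0 tilt z [-0.054 -0.017] F [-0.5 -0.4 -0.5] M [ 0.02 -0.12  0.04] | tip rel gap2: by,up,depth mm [  3.9  -5.2 -16. ]
```

servo_tool --motion '[4,4.5,2.5,0.5,1,0,7,-12,0,1,0,0,0,0,1]'

```text
clock: 6.4
tool_pos: [0.4823, 0.053, 0.1476]
ee_rot: [[0.998, 0.039, -0.056], [0.038, -0.999, -0.018], [-0.057, 0.016, -0.998]]
wrist_force: [-1.2, 0.1, -1.4]
width: 0.0258
```

```bash
python3 t.py
python3 - <<'E'
from g import *
s,im,P,L=gauge("wrist"); cv2.imwrite("pics/w5.png",cv2.resize(im[20:260,200:480,::-1],None,fx=2.5,fy=2.5,interpolation=cv2.INTER_CUBIC))
for r in fit(im,L): print(r)
E
```

```text
t 6.4 tcp [0.4823 0.053  0.1476] toolx deg 2.2 tilt z [-0.056 -0.018] F [-1.2  0.1 -1.4] M [-0.01 -0.12  0.01] | tip rel gap2: by,up,depth mm [ 0.7 -2.5 -2. ]
('handle', np.int64(1631), 2332, [0.004, -0.843, -0.537], 'lean', 32.5, [-1.0, -12.0, -15.2], 'rng', [[-12.4, -29.0, -27.3], [11.9, -4.1, 11.5]])
('steel', np.int64(4490), 10493, [0.043, -0.519, 0.854], 'lean', -58.7, [-0.4, -64.2, 59.0], 'rng', [[-29.5, -83.7, 46.5], [29.5, -28.5, 81.2]])
```

View pics/w5.png

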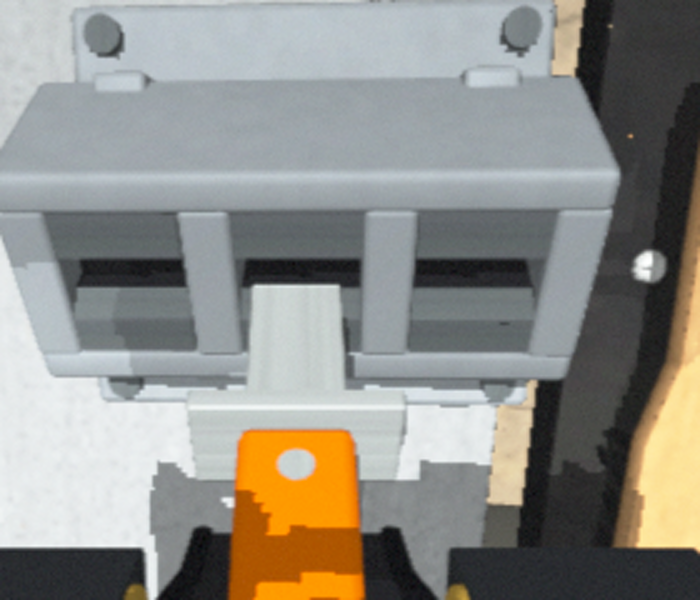

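servo_tool --motion '[0,4.5,-3,0.3,1,0,5,-8,0,1,0,0,0,0,1]'

```text
clock: 6.7
tool_pos: [0.4838, 0.0617, 0.1379]
ee_rot: [[0.998, 0.043, -0.052], [0.042, -0.999, -0.02], [-0.053, 0.018, -0.998]]
wrist_force: [-0.8, 0.0, -2.2]
width: 0.0259
```

```bash
python3 t.py
```

```text
t 6.7 tcp [0.4838 0.0617 0.1379] toolx deg 2.4 tilt z [-0.052 -0.02 ] F [-0.8  0.  -2.2] M [-0.27 -0.18 -0.01] | tip rel gap2: by,up,depth mm [-1.1 -0.  10.7]
```

servo_tool --motion '[-1,2.5,-4.4,0,1,0,2.5,-4.4,0,1,0,0,0,0,1]'

```text
clock: 6.95
tool_pos: [0.4826, 0.0671, 0.1282]
ee_rot: [[0.998, 0.043, -0.052], [0.042, -0.999, -0.02], [-0.053, 0.018, -0.998]]
wrist_force: [0.3, -0.0, -1.8]
width: 0.0259
```

```bash
python3 t.py
```

```text
t 6.95 tcp [0.4826 0.0671 0.1282] toolx deg 2.4 tilt z [-0.052 -0.02 ] F [ 0.3 -0.  -1.8] M [-0.08 -0.28  0.03] | tip rel gap2: by,up,depth mm [-0.2 -0.3 21.8]
```

servo_tool --motion '[-0.3,2,-3.5,0,1,0,2,-3.5,0,1,0,0,0,0,1]'

```text
clock: 7.2
tool_pos: [0.4823, 0.0716, 0.1204]
ee_rot: [[0.998, 0.044, -0.052], [0.043, -0.999, -0.02], [-0.053, 0.018, -0.998]]
wrist_force: [-0.7, -0.9, -1.8]
width: 0.0258
```

```bash
python3 t.py
```

```text
t 7.2 tcp [0.4823 0.0716 0.1204] toolx deg 2.4 tilt z [-0.052 -0.02 ] F [-0.7 -0.9 -1.8] M [-0.13 -0.23  0.02] | tip rel gap2: by,up,depth mm [-0.  -0.2 30.8]
```

servo_tool --motion '[-0.3,2,-3.5,0,1,0,2,-3.5,0,1,0,0,0,0,1]'

```text
clock: 7.45
tool_pos: [0.482, 0.076, 0.1127]
ee_rot: [[0.998, 0.043, -0.052], [0.042, -0.999, -0.02], [-0.053, 0.018, -0.998]]
wrist_force: [-0.3, -0.2, -2.1]
width: 0.026
```

```bash
python3 t.py
```

```text
t 7.45 tcp [0.482  0.076  0.1127] toolx deg 2.4 tilt z [-0.052 -0.02 ] F [-0.3 -0.2 -2.1] M [-0.08 -0.26  0.04] | tip rel gap2: by,up,depth mm [ 0.  -0.2 39.7]
```

servo_tool --motion '[-0.3,2,-3.5,0,1,0,1.5,-2.6,0,1,0,0,0,0,1]'

```text
clock: 7.7
tool_pos: [0.4819, 0.0797, 0.1062]
ee_rot: [[0.998, 0.043, -0.051], [0.042, -0.999, -0.021], [-0.052, 0.018, -0.998]]
wrist_force: [-0.3, -2.3, 0.5]
width: 0.0255
```

```bash
python3 t.py
python3 - <<'E'
from g import *
s,im,P,L=gauge("wrist"); cv2.imwrite("pics/w6.png",cv2.resize(im[20:260,200:480,::-1],None,fx=2.5,fy=2.5,interpolation=cv2.INTER_CUBIC))
for r in fit(im,L)[:1]: print(r)
E
```

```text
t 7.7 tcp [0.4819 0.0797 0.1062] toolx deg 2.4 tilt z [-0.051 -0.021] F [-0.3 -2.3  0.5] M [-0.29 -0.11  0.03] | tip rel gap2: by,up,depth mm [-0.1 -0.3 47.2]
('handle', np.int64(1602), 2289, [0.006, -0.845, -0.534], 'lean', 32.3, [-0.7, -12.2, -14.7], 'rng', [[-12.6, -29.0, -27.3], [12.0, -4.1, 11.4]])
```

View pics/w6.png

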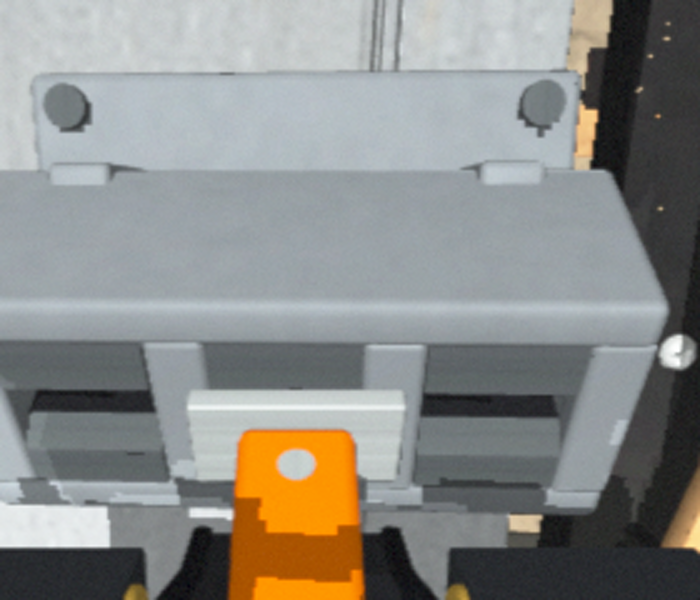

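servo_tool --motion '[0,1,-2,0,1,0,0.8,-1.5,0,1]'

```text
clock: 7.92
tool_pos: [0.4818, 0.0796, 0.1056]
ee_rot: [[0.998, 0.042, -0.052], [0.041, -0.999, -0.024], [-0.053, 0.022, -0.998]]
wrist_force: [-9.1, -5.4, 23.2]
width: 0.0256
```

```bash
python3 t.py
```

```text
t 7.92 tcp [0.4818 0.0796 0.1056] toolx deg 2.3 tilt z [-0.052 -0.024] F [-9.1 -5.4 23.2] M [-1.04  2.17  0.06] | tip rel gap2: by,up,depth mm [ 0.  -1.  47.7]
```

servo_tool --motion '[0,0,0,0,0,0,0,0,0,0,0,0,0,0,-0.3,0,0,0,0,-0.3,0,0,0,0,-0.3]'

```text
clock: 8.33
tool_pos: [0.4825, 0.0802, 0.1069]
ee_rot: [[0.998, 0.042, -0.05], [0.041, -0.999, -0.023], [-0.051, 0.021, -0.998]]
wrist_force: [0.7, -0.1, -0.1]
width: 0.051
```

```bash
python3 t.py
python3 - <<'E'
from g import *
s,im,P,L=gauge("wrist"); print(s["width"])
for r in fit(im,L)[:1]: print(r)
E
```

```text
t 8.33 tcp [0.4825 0.0802 0.1069] toolx deg 2.3 tilt z [-0.05  -0.023] F [ 0.7 -0.1 -0.1] M [-0.01 -0.17 -0.06] | tip rel gap2: by,up,depth mm [-0.9  0.2 46.8]
0.05098811753737018
('handle', np.int64(1434), 2012, [-0.044, -0.851, -0.523], 'lean', 31.6, [-2.0, -10.5, -13.2], 'rng', [[-15.0, -26.8, -25.1], [10.1, -2.9, 12.9]])
```

servo_tool --motion '[0,0,20,0,-0.5,0,0,30,0,-0.5,0,0,35,0,-0.5,0,0,35,0,-0.5,0,-30,20,0,-0.5]'

```text
clock: 8.8
tool_pos: [0.477, 0.0549, 0.2462]
ee_rot: [[0.997, 0.051, -0.062], [0.05, -0.999, -0.021], [-0.063, 0.018, -0.998]]
wrist_force: [1.0, -0.0, 0.1]
width: 0.0648
```

Run:
```python
from g import *
s,im,P,L=gauge("wrist"); print(s["clock"],s["tool_pos"],s["wrist_force"])
hsv=cv2.cvtColor(im,cv2.COLOR_RGB2HSV)
o=(hsv[...,1]>190)&(abs(hsv[...,0].astype(int)-11)<6)&(abs(P[...,0]-.48)<.05)&(P[...,2]>.07)&(P[...,2]<.17)&(P[...,1]<.12)
yw=np.radians(92.56); n=np.array([-.5*np.cos(yw),-.5*np.sin(yw),.866]); by=np.array([-np.sin(yw),np.cos(yw),0]); up=np.cross(by,n); up*=np.sign(up[2])
near=np.linalg.norm(P-np.array([.477,.1074,.0822]),axis=-1)<.09
for nm,m in(("handle",o),("steel",near)):
    d=(P[m]-np.array([.477,.1074,.0822]))*1000; K=np.stack([d@by,d@up,d@n],-1)
    if nm=="steel":
        k=(abs(K[:,0])<30)&(abs(K[:,1])<16)&(K[:,2]>-3)&(K[:,2]<12); K=K[k]; print("h hist",np.histogram(K[:,2],bins=np.arange(-3,13)))
    else: print(nm,len(K),np.percentile(K,[1,50,99],axis=0).round(1).tolist())
u=np.argwhere(o).mean(0).astype(int); y,x=max(u[0]-110,0),max(u[1]-140,0)
cv2.imwrite("pics/w7.png",cv2.resize(im[y:y+220,x:x+280,::-1],None,fx=2.5,fy=2.5,interpolation=cv2.INTER_CUBIC))
```

```text
8.8 [0.47704289 0.05488753 0.24615908] [ 0.95394099 -0.04350368  0.09856209]
handle 127 [[-14.6, -10.4, 10.3], [-13.4, 3.8, 44.6], [10.2, 5.0, 68.7]]
h hist (array([  0,   8, 146, 348, 135,  25,  24,  39,  92, 348, 260,  21,  11,
        11,  18]), array([-3, -2, -1,  0,  1,  2,  3,  4,  5,  6,  7,  8,  9, 10, 11, 12]))
```

View pics/w7.png

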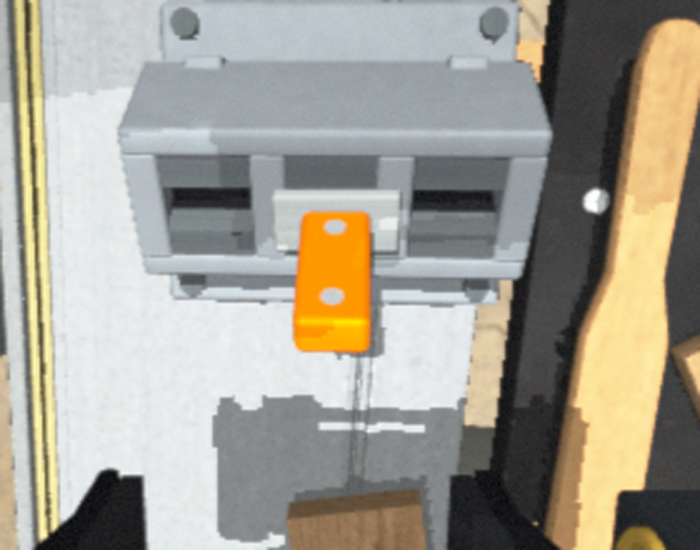

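```bash
python3 -c "
from station import ticket; print(ticket.close_job())"
```

```text
the job is handed in; nothing more can be done
None
```

The gauge is home in the middle gap (gap 2), standing free with its shoulder flat on the face. I handed the job in at about 9 s of the 42 s allowed.

I gripped the handle across its width and leaned the gauge about 32° in the jaws by pivoting the blade tip on the edge of the stand's slot. I then lifted it out, turned it and tried gap 2 first. It passed the 16 mm and 26 mm depths with only about 2 N on the wrist. It stopped when the shoulder met the face, at about 23 N. I opened the jaws and backed the arm away upward.

- **Seated:** After release, the shoulder's top measured about 6–7 mm above the face (the plate is 6 mm thick). The handle's top was 68.7 mm above it, where 68 mm is expected.
- **Let go:** The wrist force after backing off was about 1 N, which is noise level, and nothing was in the jaws.
- **One reading disagreed:** While still gripped, the tip read 47.7 mm deep rather than 50 mm. The tool had drifted to a tilt of about 3°, so one corner of the shoulder touched first. On release the gauge settled flat.
- **Bystanders:** The arm never went near the tape measure, tin or offcut, but I did not measure their positions again at the end.

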